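Find the heavy-wall spool piece and present it at the weld positioner

TASK

Press the rack's spring treadle right down to its stop until both flanged spool pieces have rolled into their cradles, and let it come up again. The two look the same, so lift the left one about 8 cm straight up and hold it a moment to feel its weight, set it back in its cradle, then do the same with the right one. Finish while holding the heavier one still and level in the gripper about 10 cm above the middle of the positioner's round faceplate, with the lighter one resting in a cradle; do not let a spool fall off the rack or disturb the other things on the bench.

Things in the scene. Friction and masses are not known exactly. Their poses are not given: they have to be found in the camera images.
- rack: fixed gravity rack, base 340 x 250 mm, under 125 mm high: two sloping split rails, 34 mm wide, at y = +90 mm (left, seen from the robot) and -90 mm (right), falling 9 degrees towards -x into a V-shaped cradle with an upturned stop. Origin on the table, midway between the cradles; x points up the rails, away from the robot, z up; yaw within 0.2 rad
- cradle_left (a point): centre of a spool resting in the left cradle, 108 mm above the table. The pipe lies on the 34 mm wide rail (its top 18 mm below this point), the flanges hang outside it with 5 mm play each side, and outside the flanges is free room. The V centres the spool along x
- cradle_right (a point): the same for the right cradle, 180 mm from the left one
- pedal_pad (a point): middle of the upper face of the treadle's black rubber pad, 60 (x) by 75 (y) by 6 mm, 110 mm to the robot's side of the midpoint between the cradles, 69 mm above the table at rest. The point moves with the pad, which sinks 39 mm, nearly straight down
- pedal (a joint): angle of the spring treadle, hinged 280 mm beyond the pad: 0 up, 0.14 rad fully down at its stop. The pad takes about 3 N to start and 6 N at the stop and springs up when let go. Down, it sinks the gate pins below the rails and the spools roll into the cradles, settling within about 1 s
- spool_a: closed steel spool piece: pipe 34 mm across, 60 mm long over its end flanges (50 mm across, 8 mm thick). Origin at its centre, y along the pipe, parallel to the rack's y; x and z turn as it rolls. Starts high on a rail, behind the gate. Grip it from above by the two end faces. Outside like spool_b, on either rail; of the two the lighter weighs 0.27 to 0.36 kg, the heavier 0.49 to 0.64 kg
- spool_b: closed steel spool piece: pipe 34 mm across, 60 mm long over its end flanges (50 mm across, 8 mm thick). Origin at its centre, y along the pipe, parallel to the rack's y; x and z turn as it rolls. Starts high on a rail, behind the gate. Grip it from above by the two end faces. Outside like spool_a, on either rail; of the two the lighter weighs 0.27 to 0.36 kg, the heavier 0.49 to 0.64 kg
- plate_center (a point): centre of the upper face of the positioner's round steel faceplate (160 mm across, 70 mm above the table, with a dark centre spot and three dark slots), on a grey foot 150 x 130 mm; fixed, on the other side of the table's middle from the rack
- loose_flange: bystander, loose: flat steel ring 60 mm across, 12 mm thick, in front of the rack. Origin under its centre
- magnet: bystander, loose: grey L-shaped welding square 70 x 20 x 55 mm high, behind the positioner. Origin under its centre
- chip_hammer: bystander, loose: hammer lying at the right of the table
- brush: bystander, loose: brush lying at the left of the table
- spanner: bystander, loose: spanner lying near the robot, ahead of its base
- spray: bystander, loose: aluminium can 56 mm across, 160 mm tall, right of the table
- offcut: bystander, loose: dark steel round 60 mm across, 50 mm tall, left of the table

How it is judged:
On the way, in this order (a step that is already met when the one before it is completed fails the run):
1. the treadle is held down at its stop (value of joint pedal above 0.125 rad), for 0.2 s.
2. the treadle is up again and both spools lie still in the cradles (((distance between spool_a and cradle_left below 0.014 m and distance between spool_b and cradle_right below 0.014 m) or (distance between spool_b and cradle_left below 0.014 m and distance between spool_a and cradle_right below 0.014 m)) and linear speed of each of spool_a, spool_b below 0.02 m/s and value of joint pedal below 0.02 rad), for 0.2 s.
3. the spool of the left cradle is held up in the gripper, at least 4 cm above its cradle, the other lying in the right cradle ((((y of spool_a in the frame of rack between 0.03 and 0.15 m and x of spool_a in the frame of rack between -0.08 and 0.08 m and z of spool_a in the frame of rack above 0.1483 m and contact force between the fingers and spool_a above 1 N) and distance between spool_b and cradle_right below 0.014 m) or ((y of spool_b in the frame of rack between 0.03 and 0.15 m and x of spool_b in the frame of rack between -0.08 and 0.08 m and z of spool_b in the frame of rack above 0.1483 m and contact force between the fingers and spool_b above 1 N) and distance between spool_a and cradle_right below 0.014 m))), for 0.3 s.
4. the spool of the right cradle is held up in the gripper, at least 4 cm above its cradle, the other lying in the left cradle ((((y of spool_a in the frame of rack between -0.15 and -0.03 m and x of spool_a in the frame of rack between -0.08 and 0.08 m and z of spool_a in the frame of rack above 0.1483 m and contact force between the fingers and spool_a above 1 N) and distance between spool_b and cradle_left below 0.014 m) or ((y of spool_b in the frame of rack between -0.15 and -0.03 m and x of spool_b in the frame of rack between -0.08 and 0.08 m and z of spool_b in the frame of rack above 0.1483 m and contact force between the fingers and spool_b above 1 N) and distance between spool_a and cradle_left below 0.014 m))), for 0.3 s.
At the end, for the whole second after the job is handed in: The heavier spool is held still in the fingers, pipe level within 0.27 rad, centre within 40 mm of the faceplate's middle in plan and 50 to 190 mm above it; the lighter lies still within 14 mm of its seat in a cradle (weight on the rack under 4.25 N); the treadle is up (((horizontal distance between spool_a and plate_center below 0.04 m and height (world z) of spool_a between 0.12 and 0.26 m and angle between spool_a's own y axis and vertical between 1.3 and 1.84 rad and contact force between the fingers and spool_a above 2 N and (distance between spool_b and cradle_left below 0.014 m or distance between spool_b and cradle_right below 0.014 m) and contact force between spool_b and rack between 1.5 and 4.25 N) or (horizontal distance between spool_b and plate_center below 0.04 m and height (world z) of spool_b between 0.12 and 0.26 m and angle between spool_b's own y axis and vertical between 1.3 and 1.84 rad and contact force between the fingers and spool_b above 2 N and (distance between spool_a and cradle_left below 0.014 m or distance between spool_a and cradle_right below 0.014 m) and contact force between spool_a and rack between 1.5 and 4.25 N)) and linear speed of each of spool_a, spool_b below 0.02 m/s and value of joint pedal below 0.02 rad); the arm keeps its last pose, push and grip.
It fails at once if a spool fell off the rack (height (world z) of any of spool_a, spool_b below 0.085 m).
It fails at once if a bystander was moved more than 4 cm (distance of any of loose_flange, magnet, chip_hammer, brush, spanner, spray, offcut from where it was at the start of the episode above 0.04 m).
It also fails if it takes over 72 s, if anything falls off the work surface, if the arm or the gripper's body presses on something with over 40 N, if the wrist force passes 120 N, or if a joint passes its speed limit or range.

ROBOT

A 6-joint arm with a two-finger parallel gripper is mounted at the origin on the work surface. World frame = base frame: x ahead of the robot, y to its left, z up, the work surface at z = 0. Lengths are in m, angles in rad, forces in N, time in s.
With the tool pointing down it reaches from about 0.325 to 0.9 m from the base axis. Payload 6.1 kg.
Tool frame: the origin (TCP) lies between the finger pads; the fingertips stand 25 mm ahead of it and the grasp point (between the pads) lies 6 mm ahead of it (tip_reach is the distance from the TCP to the fingertips, in m); z points along the fingers, y is the direction in which the jaws open and shut (so a half turn about z gives the same grasp; the last joint's range is limited). The gripper opens to 87 mm and grips with 3 to 60 N. Pads are 19 mm wide; open, the fingers measure 117 mm over their backs; the gripper's body (75 mm by 190 mm) begins 51 mm behind the grasp point.
Start: joints at [1.221, 0.22, 1.526, -0, 1.395, -0.126], TCP at [0.139, 0.609, 0.248] pointing down, gripper open.
Joint ranges: [-2.98, 2.98], [-0.91, 2.08], [0.09, 2.57], [-1.24, 4.39], [0.2, 2.65], [-2.68, 2.68]. Speed limits (rad/s): [2.57, 2.57, 3.01, 3.14, 3.14, 3.14].

INTERFACE

Orientations are given as a unit quaternion [w, x, y, z].
In Python, from cell import * gives the robot as it stands.
- The arm moves only by the shell command python3 -m crank 'ROWS' [FORCE]. ROWS is a JSON object of lists of equal length, an entry for each row: "delta_pos": the shift along the tool's x, y, z normalised to -1 to 1, where 1 is 400 mm, a list of three; "rot": the turn, a rotation vector about the tool's x, y, z normalised to -1 to 1, where 1 is 2 rad, a list of three; "claw": the opening, from -1 (shut) to 1 (fully open). A call has 1 to 20 rows; each row shifts and turns the commanded pose from where the row before left it, along the tool's axes as they then stand; what a row does not reach is not made up. A row lasts 1/8 s, in which the tool goes at most 62.5 mm and 10.7 degrees, less where a joint would pass 70% of its speed; a pose out of reach is approached as far as the arm can. A call with a number of a shift or a turn outside -1 to 1 is refused whole. A call with a gripper value outside its range is refused whole. The fingers move at their own pace and stop on an object; FORCE is the grip in N (left out, the last holds). Time passes only in rows, so rows that do not move let the fingers close. It gives the time, the measured TCP pose, the force and the opening at its end, in the units of the state.
- sense(): the state, without advancing time (a new reading comes with each control period).
- snapshot(name): name is "scene" or "top" or "wrist"; returns a dict with "frame" (400x640x3 uint8, red, green, blue), "range_z" (400x640 float32, m along the optical axis (not along the pixel's ray), 0 where there is no reading), "vfov" (degrees; the focal length in pixels is half the picture's height over the tangent of half this angle, whatever the lens; pixels are square), "cx", "cy" (the principal point, pixels), "extrinsics" (4x4, takes a point from camera to world coordinates). Camera axes: x right, y down, z forward; pixel columns grow to the right and rows downward; lengths in m; the calibration is good to about 2 mm. A picture is of the moment at which its call begins.
- hand_in(): hands the job in, once; it reports no verdict.
Trained networks look in a picture, given as the dict that the camera call returned (one of the last four; its "shot" number tells which), for a name from the list of things; names that differ only in an ending like _2 or _b are one class to them, and where a whole thing is asked for, a point or a joint stands for the part that bears it (a point fixed in the world has none). Each returns a list of dicts, best first, with "score" (0 to 1); they miss things now and then, are a little off and sometimes report something else, mostly with a low value. They report only what shows in the picture. A call takes as long as a camera call.
- silhouettes(name, picture): "region" (400x640 bool, what is visible of it).
- landmark_of(name, picture): "centre" ([x, y, z] in m, in world coordinates, good to about 4 mm: a listed point, or the origin of a listed thing).
The state is a dict: "clock": time; "qpos": joint angles; "qvel": joint speeds; "tau": joint torques, N m; "tcp_pos": TCP position; "eef_rot": TCP orientation; "ft_force": force on the tool from outside, world axes, zero at the start; "wrist_torque": the same for the moment, N m; "opening": finger opening in m.
Only numpy, scipy, OpenCV 4.12 (cv2) and the standard library are available. Lean on these libraries where they do the work, as an engineer would, in place of code of your own. Each camera call takes 0.05 s, during which the arm holds its last target.

## Working session

There is one attempt and no reset: what is moved stays moved. The work goes in short steps, Python scripts to look and compute and a shell command to move; the robot and the scene stay as the last step left them, time stands still between calls to the robot, and variables do not carry over. Pictures are saved under pics/ and viewed, and the job is handed in when it is done.

```bash
mkdir -p pics; ls; python3 - <<'E'
from cell import *
import cv2
s=sense(); print({k:(v if not hasattr(v,'round') else v) for k,v in s.items()})
for n in ("scene","top"):
    p=snapshot(n); cv2.imwrite(f"pics/{n}0.png",p["frame"][:,:,::-1])
    print(n,p["extrinsics"],p["vfov"])
    for o in ("rack","cradle_left","cradle_right","pedal_pad","plate_center","spool_a","loose_flange","magnet","spray"):
        print(o,[(round(d["score"],2),[round(float(c),3) for c in d["centre"]]) for d in landmark_of(o,p)[:3]])
E
```

```text
pics
{'clock': 0.0, 'qpos': array([ 1.22088424e+00,  2.21281685e-01,  1.52758760e+00, -1.95529172e-05,
        1.39469836e+00, -1.26120366e-01]), 'qvel': array([ 5.17317731e-05,  9.05786687e-04,  1.13605028e-03, -7.12104735e-04,
        2.76060018e-03, -1.80073646e-03]), 'tau': array([-6.48708774e-04, -4.94613361e+01, -3.87372422e+01,  6.99691870e-02,
        5.73683158e-02, -1.31162487e-04]), 'tcp_pos': array([0.13853176, 0.60887323, 0.24641524]), 'eef_rot': array([-2.23474427e-04,  1.11660739e-01,  9.93745895e-01, -9.61923360e-04]), 'ft_force': array([-0.30586196, -0.4560041 , -0.40642587]), 'wrist_torque': array([-0.02315546,  0.02093044, -0.01277966]), 'opening': 0.08742536616725918}
scene [[-0.79208347  0.33302045 -0.51156735  1.41908548]
 [ 0.61037315  0.42255586 -0.6699934   1.12236546]
 [-0.00695572 -0.84293768 -0.53796626  0.99226031]
 [ 0.          0.          0.          1.        ]] 48.393034711689
rack [(0.58, [0.564, 0.172, 0.003])]
cradle_left [(0.8, [0.579, 0.26, 0.109])]
cradle_right [(0.56, [0.392, 0.289, -0.001])]
pedal_pad [(0.82, [0.453, 0.193, 0.064]), (0.39, [0
[... 352 characters left out ...]
 -0.13919757 -0.9900784   1.28099858]
 [ 0.          0.          0.          1.        ]] 51.517631871753025
rack [(0.74, [0.563, 0.17, 0.002]), (0.55, [0.452, 0.19, 0.065]), (0.5, [0.363, 0.009, -0.002])]
cradle_left [(0.73, [0.579, 0.257, 0.108])]
cradle_right [(0.84, [0.546, 0.082, 0.109]), (0.31, [0.421, 0.499, 0.0])]
pedal_pad [(0.58, [0.453, 0.191, 0.067]), (0.53, [0.396, 0.288, 0.004])]
plate_center [(0.66, [0.534, -0.219, 0.073])]
spool_a [(0.82, [0.621, 0.07, 0.117]), (0.69, [0.578, 0.261, 0.104]), (0.57, [0.651, 0.246, 0.121])]
loose_flange [(0.66, [0.396, 0.288, 0.004]), (0.17, [0.619, 0.071, 0.115])]
magnet [(0.47, [0.663, -0.236, -0.003])]
spray [(0.66, [0.631, -0.479, -0.003])]
```

View pics/scene0.png

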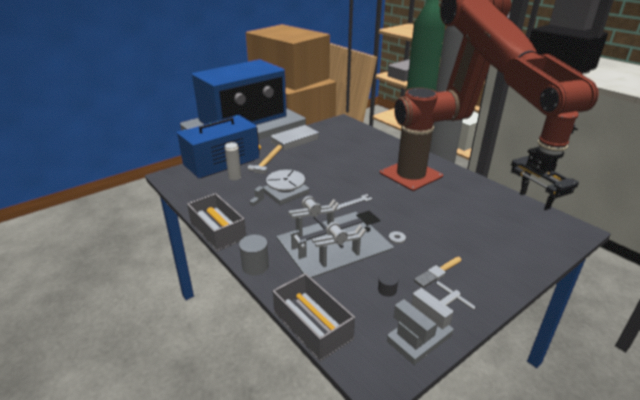

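View pics/top0.png

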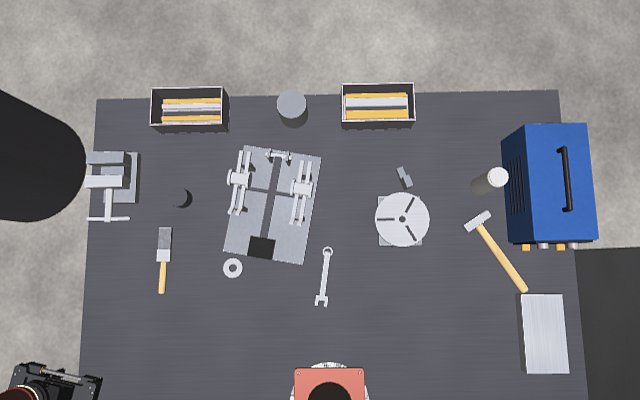

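The top view shows the pad at about (262,247), the spools high on the rails at (237,178) and (302,187), and the plate at (402,219). The points fit the given layout: the cradles are 179 mm apart and the pad is 110 mm in front. Next I'll write a helper that works out the moves.

```bash
cat > h.py <<'E'
from cell import *
import numpy as np
from scipy.spatial.transform import Rotation as R
def go(p,yaw=None,s=None):
    """yaw: rack yaw; tool y should lie along rack y, z down"""
    s=s or sense(); q=s["eef_rot"]; r=R.from_quat([q[1],q[2],q[3],q[0]])
    d=r.inv().apply(np.array(p)-s["tcp_pos"])
    print("at",s["tcp_pos"].round(4),"delta tool mm",(d*1000).round(1),"norm",(d/0.4).round(4),"min rows",np.abs(np.linalg.norm(d)/.0625).round(1))
    if yaw is not None:
        c,n=np.cos(yaw),np.sin(yaw)
        M=R.from_matrix(np.array([[-c,-n,0],[-n,c,0],[0,0,-1]]).T if 0 else np.column_stack([[-c,-n,0],[-n,c,0],[0,0,-1]]))
        print("rotvec norm",((r.inv()*M).as_rotvec()/2).round(4))
def st():
    s=sense(); print(round(s["clock"],2),s["tcp_pos"].round(4),"F",s["ft_force"].round(2),"open",round(s["opening"],4))
E
python3 - <<'E'
from h import *
go([0.455,0.191,0.24],-0.178)
E
```

```text
at [0.1387 0.6094 0.2476] delta tool mm [-401.3 -337.8    7.5] norm [-1.0031 -0.8445  0.0188] min rows 8.4
rotvec norm [ 0.      0.     -0.0229]
```

```bash
python3 -m crank '{"delta_pos":[[-0.04,-0.034,0],[-0.08,-0.067,0],[-0.084,-0.07,0],[-0.084,-0.07,0],[-0.084,-0.07,0],[-0.084,-0.07,0],[-0.084,-0.07,0],[-0.084,-0.07,0],[-0.084,-0.07,0],[-0.084,-0.07,0],[-0.084,-0.07,0],[-0.08,-0.067,0],[-0.05,-0.045,0],[0,0,0],[0,0,0]],"rot":[[0,0,0],[0,0,0],[0,0,0],[0,0,0],[0,0,0],[0,0,0],[0,0,0],[0,0,0],[0,0,0],[0,0,0],[0,0,0],[0,0,0],[0,0,-0.023],[0,0,0],[0,0,0]],"claw":[1,1,1,1,1,1,1,1,-1,-1,-1,-1,-1,-1,-1]}' 10
python3 - <<'E'
from h import *
import cv2
st(); go([0.455,0.191,0.11],-0.178)
p=snapshot("wrist"); cv2.imwrite("pics/w1.png",p["frame"][:,:,::-1])
for o in ("cradle_left","cradle_right","pedal_pad","spool_a","loose_flange"):
    print(o,[(round(d["score"],2),[round(float(c),4) for c in d["centre"]]) for d in landmark_of(o,p)[:3]])
E
```

```text
clock: 2.88
tcp_pos: [0.4557, 0.1911, 0.2475]
eef_rot: [-0.0, 0.089, 0.996, 0.0]
ft_force: [0.3, -0.3, -0.6]
opening: 0.0251
2.88 [0.4557 0.1911 0.2475] F [ 0.26 -0.29 -0.57] open 0.0251
at [0.4557 0.1911 0.2475] delta tool mm [  0.7  -0.2 137.5] norm [ 0.0016 -0.0006  0.3436] min rows 2.2
rotvec norm [ 0.0001 -0.0002 -0.0005]
cradle_left []
cradle_right []
pedal_pad [(0.98, [0.4525, 0.1897, 0.0726])]
spool_a []
loose_flange [(0.63, [0.3993, 0.2906, -0.0006])]
```

View pics/w1.png

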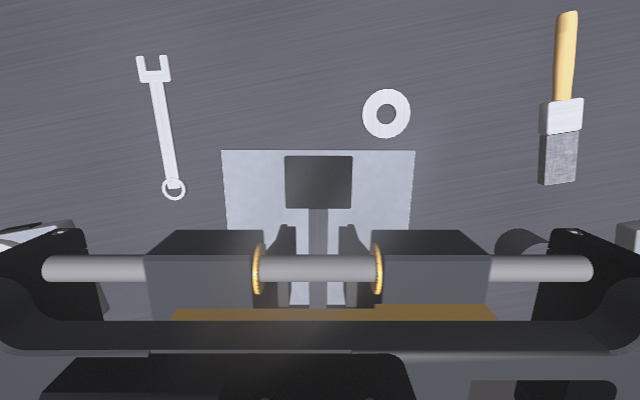

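The wrist view shows the pad centred at (318,182) and square to the picture, so position and yaw are right. I'll descend and press.

```bash
python3 -m crank '{"delta_pos":[[0.005,0,0.08],[0,0,0.1],[0,0,0.1],[0,0,0.06],[0,0,0.02],[0,0,0.03],[0,0,0.03],[0,0,0.03],[0,0,0]],"rot":[[0,0,0],[0,0,0],[0,0,0],[0,0,0],[0,0,0],[0,0,0],[0,0,0],[0,0,0],[0,0,0]],"claw":[-1,-1,-1,-1,-1,-1,-1,-1,-1]}'
python3 - <<'E'
from h import *
st()
E
```

```text
clock: 4.3
tcp_pos: [0.4549, 0.1917, 0.0675]
eef_rot: [0.0, 0.089, 0.996, 0.0]
ft_force: [1.2, -0.1, 4.5]
opening: 0.0004
4.3 [0.4549 0.1917 0.0675] F [ 1.18 -0.06  4.52] open 0.0004
```

```bash
python3 -m crank '{"delta_pos":[[0,0,0.015],[0,0,0.01],[0,0,0.005],[0,0,0]],"rot":[[0,0,0],[0,0,0],[0,0,0],[0,0,0]],"claw":[-1,-1,-1,-1]}'
```

```text
clock: 4.8
tcp_pos: [0.4554, 0.1917, 0.0562]
eef_rot: [0.001, 0.089, 0.996, 0.0]
ft_force: [3.3, -1.0, 5.1]
opening: 0.0006
```

```bash
python3 -m crank '{"delta_pos":[[0,0,0.005],[0,0,0.005],[0,0,0],[0,0,0],[0,0,0],[0,0,0],[0,0,0],[0,0,0],[0,0,0],[0,0,0]],"rot":[[0,0,0],[0,0,0],[0,0,0],[0,0,0],[0,0,0],[0,0,0],[0,0,0],[0,0,0],[0,0,0],[0,0,0]],"claw":[-1,-1,-1,-1,-1,-1,-1,-1,-1,-1]}'
python3 - <<'E'
from h import *
import cv2
p=snapshot("top"); cv2.imwrite("pics/top1.png",p["frame"][100:300,180:380,::-1].repeat(3,0).repeat(3,1))
for o in ("cradle_left","cradle_right","spool_a"):
    print(o,[(round(d["score"],2),[round(float(c),4) for c in d["centre"]]) for d in landmark_of(o,p)[:3]])
E
```

```text
clock: 6.05
tcp_pos: [0.4558, 0.1917, 0.0544]
eef_rot: [0.001, 0.089, 0.996, 0.0]
ft_force: [-5.8, -3.0, 24.7]
opening: 0.0003
cradle_left [(0.96, [0.5806, 0.2598, 0.1123]), (0.7, [0.3959, 0.2893, 0.0049])]
cradle_right [(0.87, [0.5443, 0.0849, 0.1092])]
spool_a [(0.62, [0.5471, 0.0819, 0.108]), (0.52, [0.5821, 0.2589, 0.108])]
```

View pics/top1.png

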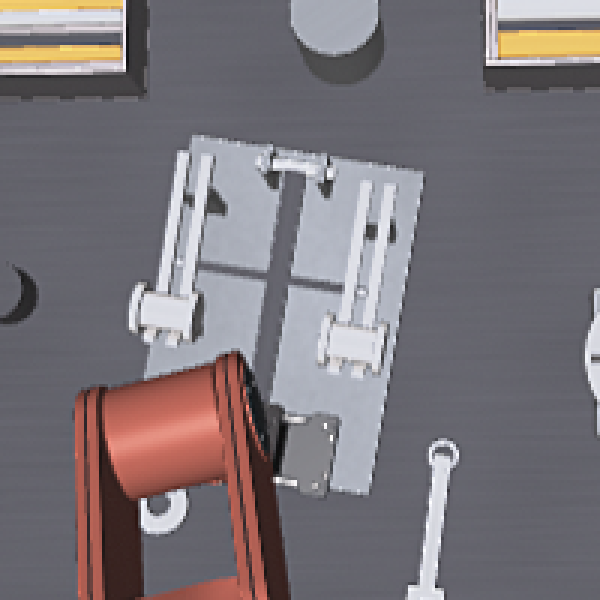

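The treadle is at its stop (force rose to 25 N). Both spools now lie in the cradles, at about (167,310) and (352,345) in the crop. I'll release the treadle and move up.

```bash
python3 -m crank '{"delta_pos":[[0,0,-0.025],[0,0,-0.03],[0,0,-0.035],[0,0,-0.04],[0,0,-0.08],[0,0,-0.11],[0,0,-0.11],[0,0,-0.06],[0,0,0],[0,0,0]],"rot":[[0,0,0],[0,0,0],[0,0,0],[0,0,0],[0,0,0],[0,0,0],[0,0,0],[0,0,0],[0,0,0],[0,0,0]],"claw":[-1,-1,-1,-1,-1,-1,-1,-1,1,1]}'
python3 - <<'E'
from h import *
import cv2
st(); go([0.581,0.259,0.24],-0.178)
p=snapshot("top")
for o in ("cradle_left","cradle_right","spool_a","pedal_pad"):
    print(o,[(round(d["score"],2),[round(float(c),4) for c in d["centre"]]) for d in landmark_of(o,p)[:3]])
E
```

```text
clock: 7.5
tcp_pos: [0.4533, 0.1913, 0.246]
eef_rot: [-0.001, 0.089, 0.996, -0.001]
ft_force: [-0.1, 0.0, -0.8]
opening: 0.0136
7.5 [0.4533 0.1913 0.246 ] F [-0.05  0.05 -0.78] open 0.0136
at [0.4533 0.1913 0.246 ] delta tool mm [-113.7   89.2    5.7] norm [-0.2843  0.223   0.0141] min rows 2.3
rotvec norm [-0.0006 -0.0011  0.0001]
cradle_left [(0.77, [0.5793, 0.259, 0.1087])]
cradle_right [(0.74, [0.5441, 0.084, 0.1067])]
spool_a [(0.62, [0.5799, 0.2584, 0.1091])]
pedal_pad []
```

```bash
python3 -m crank '{"delta_pos":[[-0.04,0.03,0],[-0.07,0.055,0],[-0.09,0.07,0],[-0.06,0.05,0],[-0.024,0.018,0],[0,0,0],[0,0,0]],"rot":[[0,0,0],[0,0,0],[0,0,0],[0,0,0],[0,0,0],[0,0,0],[0,0,0]],"claw":[1,1,1,1,1,1,1]}'
python3 - <<'E'
from h import *
import cv2
st()
p=snapshot("wrist"); cv2.imwrite("pics/w2.png",p["frame"][:,:,::-1])
for o in ("cradle_left","cradle_right","pedal_pad","spool_a"):
    print(o,[(round(d["score"],2),[round(float(c),4) for c in d["centre"]]) for d in landmark_of(o,p)[:3]])
p=snapshot("top"); 
for o in ("cradle_left","pedal_pad","spool_a"):
    print(o,[(round(d["score"],2),[round(float(c),4) for c in d["centre"]]) for d in landmark_of(o,p)[:3]])
E
```

```text
clock: 8.62
tcp_pos: [0.581, 0.259, 0.2473]
eef_rot: [-0.0, 0.089, 0.996, -0.0]
ft_force: [-0.2, -0.8, -0.0]
opening: 0.0861
8.62 [0.581  0.259  0.2473] F [-0.2  -0.77 -0.04] open 0.0861
cradle_left [(0.22, [0.6097, 0.4519, -0.0023])]
cradle_right []
pedal_pad [(0.76, [0.4546, 0.1934, 0.0721]), (0.43, [0.3686, 0.0063, -0.0008])]
spool_a [(0.81, [0.5444, 0.0842, 0.1094]), (0.8, [0.5764, 0.2613, 0.1062])]
cradle_left [(0.74, [0.5802, 0.2607, 0.1062]), (0.49, [0.6641, -0.2364, -0.0025])]
pedal_pad [(0.74, [0.4525, 0.1895, 0.0735])]
spool_a [(0.73, [0.5481, 0.0807, 0.1064])]
```

View pics/w2.png

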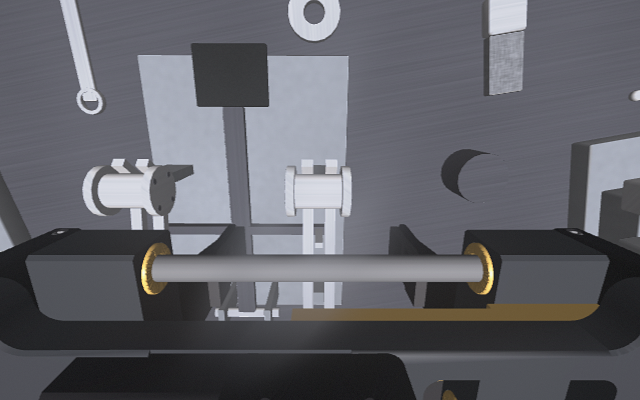

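The treadle is up (pad at z≈0.072). The left spool at px (319,190) is centred between the jaws. I'll descend to the grasp.

```bash
python3 -m crank '{"delta_pos":[[0.003,0,0.05],[0,0,0.09],[0,0,0.09],[0,0,0.06],[0,0,0.03],[0,0,0.01],[0,0,0],[0,0,0],[0,0,0],[0,0,0],[0,0,0],[0,0,0],[0,0,0]],"rot":[[0,0,0.004],[0,0,0],[0,0,0],[0,0,0],[0,0,0],[0,0,0],[0,0,0],[0,0,0],[0,0,0],[0,0,0],[0,0,0],[0,0,0],[0,0,0]],"claw":[1,1,1,1,1,1,1,0.2,0,-0.3,-1,-1,-1]}' 25
```

```text
clock: 10.7
tcp_pos: [0.5809, 0.2596, 0.1159]
eef_rot: [0.0, 0.093, 0.996, 0.0]
ft_force: [-0.6, -0.4, 2.6]
opening: 0.0598
```

```bash
python3 -m crank '{"delta_pos":[[0,0,0],[0,0,-0.02],[0,0,-0.04],[0,0,-0.05],[0,0,-0.05],[0,0,-0.03],[0,0,-0.01],[0,0,0],[0,0,0],[0,0,0],[0,0,0]],"rot":[[0,0,0],[0,0,0],[0,0,0],[0,0,0],[0,0,0],[0,0,0],[0,0,0],[0,0,0],[0,0,0],[0,0,0],[0,0,0]],"claw":[-1,-1,-1,-1,-1,-1,-1,-1,-1,-1,-1]}'
python3 - <<'E'
from h import *
import cv2
F=[]
for i in range(5):
    p=snapshot("wrist"); s=sense(); F.append(np.r_[s["ft_force"],s["tau"][1:3]])
print(np.round(F,2),np.mean(F,0)); st()
cv2.imwrite("pics/w3.png",p["frame"][:,:,::-1])
for o in ("spool_a",):
    print(o,[(round(d["score"],2),[round(float(c),4) for c in d["centre"]]) for d in landmark_of(o,p)[:3]])
E
```

```text
clock: 12.08
tcp_pos: [0.5805, 0.2595, 0.195]
eef_rot: [-0.0, 0.093, 0.996, -0.0]
ft_force: [-0.1, 0.6, -5.5]
opening: 0.06
[[ -0.38  -0.13  -5.49 -54.59 -40.22]
 [  0.13  -0.47  -5.17 -54.58 -40.22]
 [  1.09   0.1   -5.5  -54.58 -40.23]
 [  0.37  -0.06  -4.4  -54.59 -40.25]
 [ -0.28   0.55  -5.74 -54.6  -40.26]] [ 1.86381014e-01 -1.92949120e-03 -5.26094713e+00 -5.45896339e+01
 -4.02363102e+01]
12.32 [0.5807 0.2596 0.1955] F [-0.28  0.55 -5.74] open 0.0598
spool_a [(0.91, [0.5807, 0.261, 0.1881]), (0.61, [0.5432, 0.0798, 0.1101]), (0.54, [0.3707, 0.0083, -0.0039])]
```

View pics/w3.png

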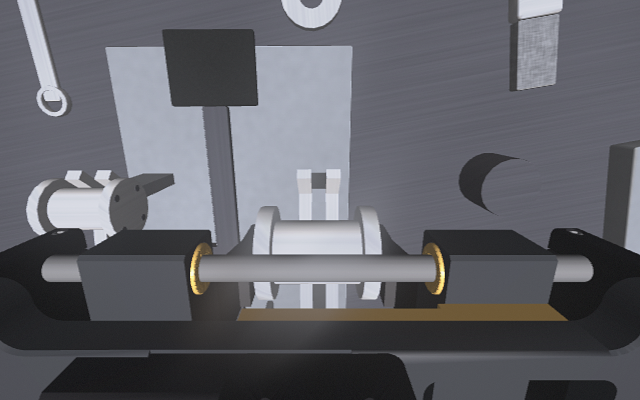

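The spool is level in the jaws at (318,250) and pulls about 5.2 N, so it is probably the heavier one. I'll set it back.

```bash
python3 -m crank '{"delta_pos":[[0,0,0.03],[0,0,0.05],[0,0,0.05],[0,0,0.04],[0,0,0.015],[0,0,0.01],[0,0,0.003],[0,0,0],[0,0,0]],"rot":[[0,0,0],[0,0,0],[0,0,0],[0,0,0],[0,0,0],[0,0,0],[0,0,0],[0,0,0],[0,0,0]],"claw":[-1,-1,-1,-1,-1,-1,-1,-1,-1]}'
```

```text
clock: 13.5
tcp_pos: [0.5811, 0.2597, 0.117]
eef_rot: [0.001, 0.093, 0.996, 0.0]
ft_force: [0.5, 0.1, -4.6]
opening: 0.0601
```

```bash
python3 -m crank '{"delta_pos":[[0,0,0.003],[0,0,0],[0,0,0]],"rot":[[0,0,0],[0,0,0],[0,0,0]],"claw":[-1,-1,-1]}'
```

```text
clock: 13.88
tcp_pos: [0.5811, 0.2597, 0.116]
eef_rot: [0.001, 0.093, 0.996, 0.0]
ft_force: [-1.4, -0.2, 0.9]
opening: 0.0598
```

```bash
python3 -m crank '{"delta_pos":[[0,0,0],[0,0,0],[0,0,0],[0,0,0],[0,0,0],[0,0,0],[0,0,-0.03],[0,0,-0.07],[0,0,-0.09],[0,0,-0.09],[0,0,-0.04],[0,0,0],[0,0,0]],"rot":[[0,0,0],[0,0,0],[0,0,0],[0,0,0],[0,0,0],[0,0,0],[0,0,0],[0,0,0],[0,0,0],[0,0,0],[0,0,0],[0,0,0],[0,0,0]],"claw":[0.45,0.5,0.7,1,1,1,1,1,1,1,1,1,1]}'
python3 - <<'E'
from h import *
import cv2
F=[]
for i in range(4):
    p=snapshot("wrist"); s=sense(); F.append(np.r_[s["ft_force"],s["tau"][1:3]])
print(np.mean(F,0)); st()
cv2.imwrite("pics/w4.png",p["frame"][:,:,::-1])
for o in ("spool_a","cradle_right","pedal_pad"):
    print(o,[(round(d["score"],2),[round(float(c),4) for c in d["centre"]]) for d in landmark_of(o,p)[:3]])
go([.5455,.0835,.247],-0.187)
E
```

```text
clock: 15.5
tcp_pos: [0.5799, 0.2593, 0.2413]
eef_rot: [-0.001, 0.093, 0.996, -0.001]
ft_force: [-0.7, 0.5, 0.4]
opening: 0.087
[ -0.23081082   0.43856527  -0.18499806 -51.26728088 -38.97544026]
15.7 [0.58   0.2594 0.2415] F [ 0.2   0.63 -0.09] open 0.0867
spool_a [(0.87, [0.5834, 0.2588, 0.1046]), (0.77, [0.5443, 0.0824, 0.1091]), (0.34, [0.556, 0.1717, -0.0005])]
cradle_right []
pedal_pad [(0.81, [0.453, 0.1931, 0.0706])]
at [0.5804 0.2595 0.2424] delta tool mm [   1.8 -179.4   -4.5] norm [ 0.0046 -0.4486 -0.0112] min rows 2.9
rotvec norm [-0.0003 -0.0005  0.0006]
```

View pics/w4.png

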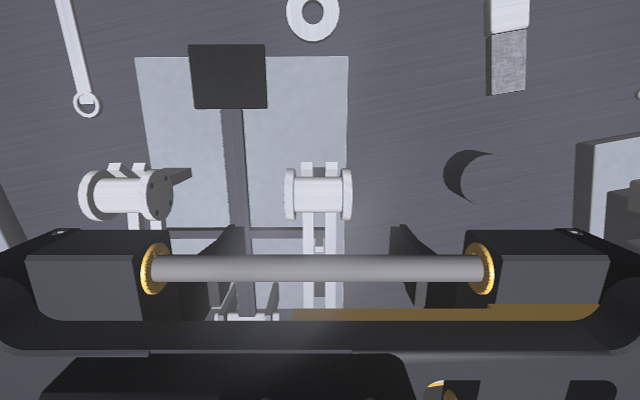

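The left spool is seated again at (319,194). Now the right one.

```bash
python3 -m crank '{"delta_pos":[[0.002,-0.04,-0.005],[0.003,-0.09,-0.006],[0,-0.1,0],[0,-0.1,0],[0,-0.08,0],[0,-0.038,0],[0,0,0],[0,0,0]],"rot":[[0,0,0],[0,0,0],[0,0,0],[0,0,0],[0,0,0],[0,0,0],[0,0,0],[0,0,0]],"claw":[1,1,1,1,1,1,1,1]}'
python3 - <<'E'
from h import *
import cv2
p=snapshot("wrist"); st()
cv2.imwrite("pics/w5.png",p["frame"][:,:,::-1])
for o in ("spool_a","cradle_right","pedal_pad"):
    print(o,[(round(d["score"],2),[round(float(c),4) for c in d["centre"]]) for d in landmark_of(o,p)[:3]])
go([.5455,.0835,.116],-0.187)
E
```

```text
clock: 16.85
tcp_pos: [0.5457, 0.0845, 0.2476]
eef_rot: [0.0, 0.093, 0.996, 0.0]
ft_force: [0.8, 0.6, -0.1]
opening: 0.0866
16.9 [0.5457 0.0847 0.2476] F [ 0.11 -0.01 -0.26] open 0.0872
spool_a [(0.83, [0.5449, 0.0808, 0.1085]), (0.59, [0.5798, 0.2581, 0.1047])]
cradle_right [(0.64, [0.5437, 0.0828, 0.1087])]
pedal_pad [(0.65, [0.4535, 0.1898, 0.0687])]
at [0.5456 0.0847 0.2474] delta tool mm [-1.000e-01 -1.200e+00  1.314e+02] norm [-3.000e-04 -3.000e-03  3.285e-01] min rows 2.1
rotvec norm [ 0.     -0.0001  0.0013]
```

View pics/w5.png

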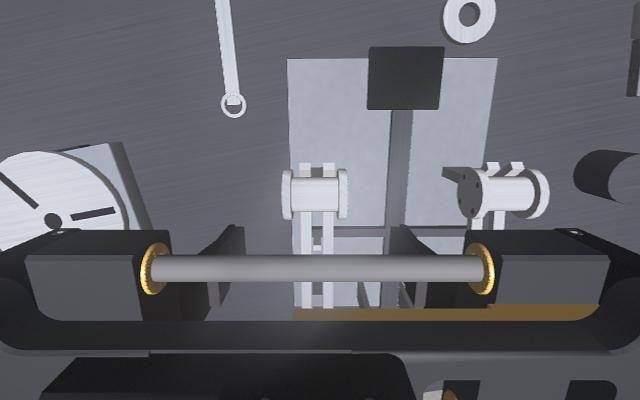

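The right spool, at (315,194), sits about 2 mm off the jaw centre. I'll correct that and descend.

```bash
python3 -m crank '{"delta_pos":[[0,-0.005,0.05],[0,0,0.09],[0,0,0.09],[0,0,0.06],[0,0,0.03],[0,0,0.009],[0,0,0],[0,0,0],[0,0,0],[0,0,0],[0,0,0],[0,0,0],[0,0,0]],"rot":[[0,0,0],[0,0,0],[0,0,0],[0,0,0],[0,0,0],[0,0,0],[0,0,0],[0,0,0],[0,0,0],[0,0,0],[0,0,0],[0,0,0],[0,0,0]],"claw":[1,1,1,1,1,1,1,0.2,0,-0.3,-1,-1,-1]}' 25
python3 -m crank '{"delta_pos":[[0,0,0],[0,0,-0.02],[0,0,-0.04],[0,0,-0.05],[0,0,-0.05],[0,0,-0.03],[0,0,-0.01],[0,0,0],[0,0,0],[0,0,0],[0,0,0]],"rot":[[0,0,0],[0,0,0],[0,0,0],[0,0,0],[0,0,0],[0,0,0],[0,0,0],[0,0,0],[0,0,0],[0,0,0],[0,0,0]],"claw":[-1,-1,-1,-1,-1,-1,-1,-1,-1,-1,-1]}'
python3 - <<'E'
from h import *
import cv2
F=[]
for i in range(5):
    p=snapshot("wrist"); s=sense(); F.append(np.r_[s["ft_force"],s["tau"][1:3]])
print(np.round(F,2),np.mean(F,0)); st()
cv2.imwrite("pics/w6.png",p["frame"][:,:,::-1])
for o in ("spool_a",):
    print(o,[(round(d["score"],2),[round(float(c),4) for c in d["centre"]]) for d in landmark_of(o,p)[:3]])
E
```

```text
clock: 18.68
tcp_pos: [0.5455, 0.0819, 0.1163]
eef_rot: [0.0, 0.093, 0.996, 0.0]
ft_force: [-0.2, 1.1, 2.8]
opening: 0.0599
clock: 20.05
tcp_pos: [0.545, 0.0819, 0.1955]
eef_rot: [-0.0, 0.093, 0.996, -0.0]
ft_force: [0.1, 0.4, -4.0]
opening: 0.0597
[[ -0.2   -0.21  -3.08 -43.36 -38.92]
 [  0.29   0.32  -3.43 -43.36 -38.93]
 [  0.     0.31  -3.66 -43.36 -38.94]
 [ -0.46   0.41  -3.35 -43.36 -38.95]
 [  0.25  -0.09  -3.05 -43.37 -38.96]] [-2.33737226e-02  1.47383917e-01 -3.31479339e+00 -4.33611882e+01
 -3.89376690e+01]
20.3 [0.5452 0.0819 0.1959] F [ 0.25 -0.09 -3.05] open 0.0596
spool_a [(0.79, [0.5792, 0.2562, 0.1067]), (0.64, [0.543, 0.0795, 0.1906]), (0.28, [0.5311, -0.2197, 0.0685])]
```

View pics/w6.png

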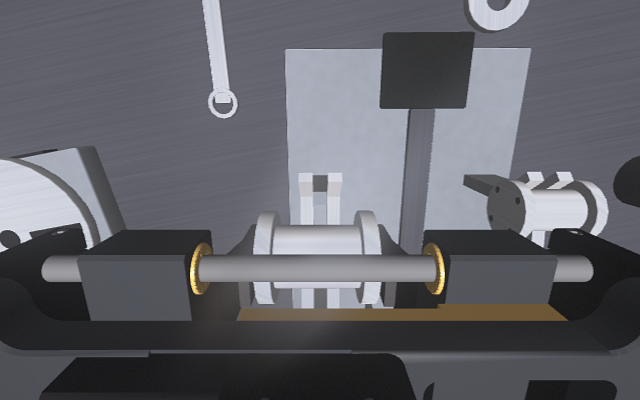

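The right spool pulls about 3.3 N against 5.2 N for the left, so the left one is heavier. I'll set this one back.

```bash
python3 -m crank '{"delta_pos":[[0,0,0.03],[0,0,0.05],[0,0,0.05],[0,0,0.04],[0,0,0.015],[0,0,0.01],[0,0,0.005],[0,0,0],[0,0,0]],"rot":[[0,0,0],[0,0,0],[0,0,0],[0,0,0],[0,0,0],[0,0,0],[0,0,0],[0,0,0],[0,0,0]],"claw":[-1,-1,-1,-1,-1,-1,-1,-1,-1]}'
```

```text
clock: 21.48
tcp_pos: [0.5456, 0.0819, 0.1164]
eef_rot: [0.0, 0.093, 0.996, 0.0]
ft_force: [-0.7, 1.4, -2.8]
opening: 0.0599
```

```bash
python3 -m crank '{"delta_pos":[[0,0,0.002],[0,0,0],[0,0,0],[0,0,0],[0,0,0],[0,0,0],[0,0,0],[0,0,0],[0,0,-0.03],[0,0,-0.07],[0,0,-0.09],[0,0,-0.09],[0,0,-0.05],[0,0,0],[0,0,0]],"rot":[[0,0,0],[0,0,0],[0,0,0],[0,0,0],[0,0,0],[0,0,0],[0,0,0],[0,0,0],[0,0,0],[0,0,0],[0,0,0],[0,0,0],[0,0,0],[0,0,0],[0,0,0]],"claw":[-1,-1,0.45,0.5,0.7,1,1,1,1,1,1,1,1,1,1]}'
python3 - <<'E'
from h import *
import cv2
p=snapshot("wrist"); st()
cv2.imwrite("pics/w7.png",p["frame"][:,:,::-1])
for o in ("spool_a","pedal_pad"):
    print(o,[(round(d["score"],2),[round(float(c),4) for c in d["centre"]]) for d in landmark_of(o,p)[:3]])
go([.581,.2597,.247],-0.187)
E
```

```text
clock: 23.35
tcp_pos: [0.5448, 0.0819, 0.2464]
eef_rot: [-0.0, 0.093, 0.996, -0.0]
ft_force: [-1.3, -0.2, -0.1]
opening: 0.0869
23.4 [0.5445 0.0819 0.2459] F [ 0.14 -0.16  0.03] open 0.087
spool_a [(0.81, [0.5472, 0.0841, 0.1073]), (0.76, [0.5787, 0.2607, 0.1025])]
pedal_pad []
at [0.5445 0.0819 0.2457] delta tool mm [ -3.  181.5  -1.4] norm [-0.0076  0.4538 -0.0035] min rows 2.9
rotvec norm [-0.0002 -0.0012  0.0006]
```

View pics/w7.png

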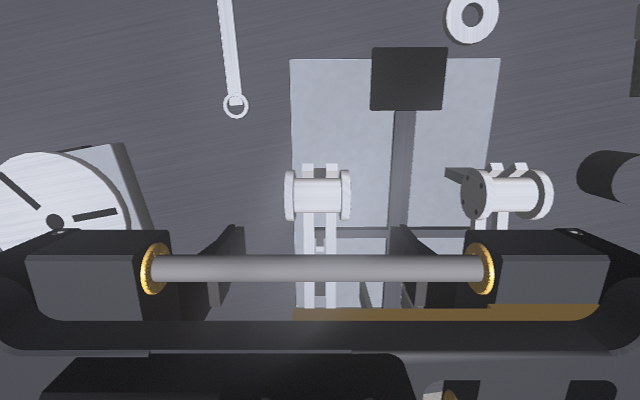

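The right spool is seated at (318,195). Back to the left one.

```bash
python3 -m crank '{"delta_pos":[[-0.003,0.04,0],[-0.002,0.09,0],[0,0.1,0],[0,0.1,0],[0,0.085,0],[0,0.038,0],[0,0,0],[0,0,0]],"rot":[[0,0,0],[0,0,0],[0,0,0],[0,0,0],[0,0,0],[0,0,0],[0,0,0],[0,0,0]],"claw":[1,1,1,1,1,1,1,1]}'
python3 - <<'E'
from h import *
import cv2
p=snapshot("wrist"); st()
cv2.imwrite("pics/w8.png",p["frame"][:,:,::-1])
for o in ("spool_a","pedal_pad"):
    print(o,[(round(d["score"],2),[round(float(c),4) for c in d["centre"]]) for d in landmark_of(o,p)[:3]])
go([.581,.2597,.116],-0.187)
E
```

```text
clock: 24.5
tcp_pos: [0.5806, 0.2587, 0.2469]
eef_rot: [-0.0, 0.093, 0.996, -0.0]
ft_force: [1.0, 0.3, 0.1]
opening: 0.0875
24.55 [0.5807 0.2585 0.2471] F [-0.17  0.19  0.46] open 0.0871
spool_a [(0.98, [0.5435, 0.0783, 0.1057]), (0.93, [0.5804, 0.2566, 0.1064]), (0.15, [0.3966, 0.2914, 0.002])]
pedal_pad [(0.63, [0.4538, 0.1931, 0.0725]), (0.27, [0.5449, 0.0842, 0.1079])]
at [0.5808 0.2585 0.2473] delta tool mm [  0.    1.3 131.3] norm [1.000e-04 3.200e-03 3.282e-01] min rows 2.1
rotvec norm [-0.0001  0.0001 -0.0001]
```

View pics/w8.png

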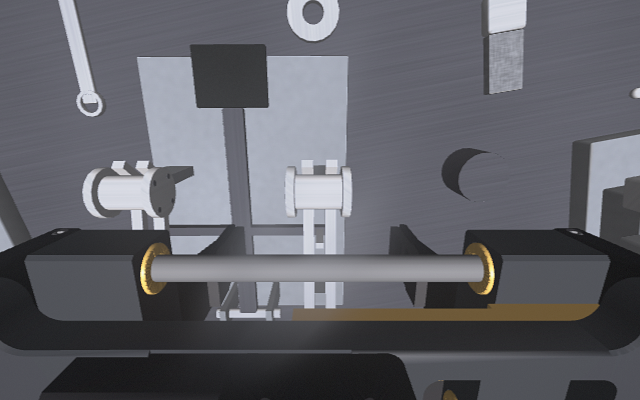

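```bash
python3 -m crank '{"delta_pos":[[0,0,0.05],[0,0,0.09],[0,0,0.09],[0,0,0.06],[0,0,0.03],[0,0,0.009],[0,0,0],[0,0,0],[0,0,0],[0,0,0],[0,0,0],[0,0,0],[0,0,0]],"rot":[[0,0,0],[0,0,0],[0,0,0],[0,0,0],[0,0,0],[0,0,0],[0,0,0],[0,0,0],[0,0,0],[0,0,0],[0,0,0],[0,0,0],[0,0,0]],"claw":[1,1,1,1,1,1,1,0.2,0,-0.3,-1,-1,-1]}' 30
python3 -m crank '{"delta_pos":[[0,0,0],[0,0,-0.02],[0,0,-0.04],[0,0,-0.07],[0,0,-0.08],[0,0,-0.07],[0,0,-0.04],[0,0,-0.01],[0,0,0],[0,0,0],[0,0,0]],"rot":[[0,0,0],[0,0,0],[0,0,0],[0,0,0],[0,0,0],[0,0,0],[0,0,0],[0,0,0],[0,0,0],[0,0,0],[0,0,0]],"claw":[-1,-1,-1,-1,-1,-1,-1,-1,-1,-1,-1]}'
python3 - <<'E'
from h import *
import cv2
p=snapshot("top"); F=[]
for i in range(4):
    snapshot("wrist"); F.append(sense()["ft_force"])
print(np.mean(F,0)); st()
p=snapshot("top")
for o in ("spool_a","plate_center","magnet"):
    print(o,[(round(d["score"],2),[round(float(c),4) for c in d["centre"]]) for d in landmark_of(o,p)[:3]])
go([.533,-.219,.247])
E
```

```text
clock: 26.28
tcp_pos: [0.5808, 0.2596, 0.1159]
eef_rot: [0.0, 0.093, 0.996, 0.0]
ft_force: [-0.6, -0.9, 2.6]
opening: 0.0603
clock: 27.65
tcp_pos: [0.5802, 0.2594, 0.2463]
eef_rot: [-0.001, 0.093, 0.996, -0.0]
ft_force: [-0.0, -0.3, -5.0]
opening: 0.0598
[-0.14957582 -0.21964502 -5.07195411]
27.9 [0.5806 0.2596 0.2473] F [-0.58 -0.59 -5.61] open 0.0597
spool_a [(0.59, [0.5514, 0.0795, 0.1084])]
plate_center [(0.78, [0.5313, -0.2198, 0.0715])]
magnet [(0.76, [0.6659, -0.235, -0.0016])]
at [0.5807 0.2596 0.2476] delta tool mm [ -41.5 -479.2    0.6] norm [-0.1038 -1.1979  0.0014] min rows 7.7
```

```bash
python3 -m crank '{"delta_pos":[[-0.004,-0.04,0],[-0.006,-0.07,0],[-0.0087,-0.1,0],[-0.0087,-0.1,0],[-0.0087,-0.1,0],[-0.0087,-0.1,0],[-0.0087,-0.1,0],[-0.0087,-0.1,0],[-0.0087,-0.1,0],[-0.0087,-0.1,0],[-0.0087,-0.1,0],[-0.0087,-0.1,0],[-0.005,-0.06,0],[-0.0025,-0.028,0],[0,0,0],[0,0,0]],"rot":[[0,0,0],[0,0,0],[0,0,0],[0,0,0],[0,0,0],[0,0,0],[0,0,0],[0,0,0],[0,0,0],[0,0,0],[0,0,0],[0,0,0],[0,0,0],[0,0,0],[0,0,0],[0,0,0]],"claw":[-1,-1,-1,-1,-1,-1,-1,-1,-1,-1,-1,-1,-1,-1,-1,-1]}'
python3 - <<'E'
from h import *
p=snapshot("scene")
for o in ("spool_a","plate_center"):
    print(o,[(round(d["score"],2),[round(float(c),4) for c in d["centre"]]) for d in landmark_of(o,p)[:3]])
go([.532,-.2195,.176])
E
```

```text
clock: 30.1
tcp_pos: [0.5332, -0.2182, 0.2475]
eef_rot: [-0.0, 0.092, 0.996, 0.0]
ft_force: [-0.6, 0.2, -5.5]
opening: 0.0596
spool_a [(0.58, [0.5317, -0.2188, 0.2374]), (0.57, [0.546, 0.0839, 0.1079])]
plate_center [(0.85, [0.5341, -0.2242, 0.0713]), (0.47, [0.5783, 0.2611, 0.1067])]
at [ 0.5334 -0.2181  0.2476] delta tool mm [ 1.1 -1.6 71.6] norm [ 0.0028 -0.004   0.1789] min rows 1.1
```

```bash
python3 -m crank '{"delta_pos":[[0.002,-0.006,0.02],[0,0,0.04],[0,0,0.05],[0,0,0.04],[0,0,0.02],[0,0,0.01],[0,0,0],[0,0,0],[0,0,0],[0,0,0]],"rot":[[0,0,0],[0,0,0],[0,0,0],[0,0,0],[0,0,0],[0,0,0],[0,0,0],[0,0,0],[0,0,0],[0,0,0]],"claw":[-1,-1,-1,-1,-1,-1,-1,-1,-1,-1]}'
python3 - <<'E'
from h import *
import cv2
for n in ("wrist","scene","top"):
    p=snapshot(n); f=p["frame"][:,:,::-1]
    cv2.imwrite(f"pics/{n}9.png",cv2.resize(f[120:300,200:440],None,fx=3,fy=3) if n=="scene" else f)
    for o in ("spool_a","plate_center","pedal_pad"):
        print(n,o,[(round(d["score"],2),[round(float(c),4) for c in d["centre"]]) for d in landmark_of(o,p)[:3]])
st()
E
```

```text
clock: 31.5
tcp_pos: [0.5322, -0.2214, 0.1759]
eef_rot: [0.0, 0.093, 0.996, -0.0]
ft_force: [0.5, 0.2, -5.2]
opening: 0.0598
wrist spool_a [(0.82, [0.5292, -0.2212, 0.1665])]
wrist plate_center []
wrist pedal_pad []
scene spool_a [(0.71, [0.5474, 0.0835, 0.1101]), (0.62, [0.5295, -0.222, 0.1657])]
scene plate_center [(0.65, [0.5323, -0.2207, 0.07]), (0.28, [0.5312, -0.222, 0.1669])]
scene pedal_pad [(0.55, [0.4516, 0.1919, 0.064])]
top spool_a [(0.83, [0.5475, 0.0837, 0.1069]), (0.68, [0.3609, 0.01, -0.0006])]
top plate_center [(0.88, [0.5318, -0.219, 0.0738])]
top pedal_pad [(0.72, [0.4523, 0.1912, 0.0702])]
32.1 [ 0.532  -0.2213  0.1755] F [-0.18 -0.82 -4.88] open 0.06
```

View pics/wrist9.png

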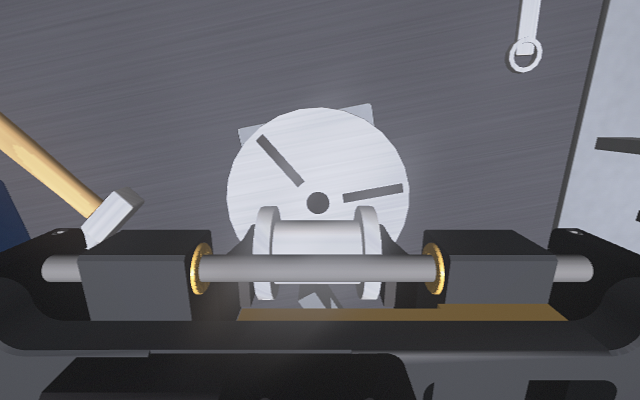

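View pics/scene9.png

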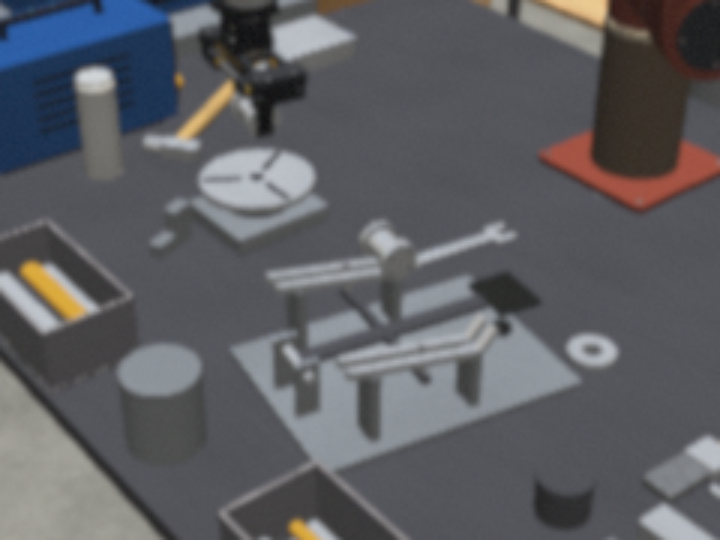

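View pics/top9.png

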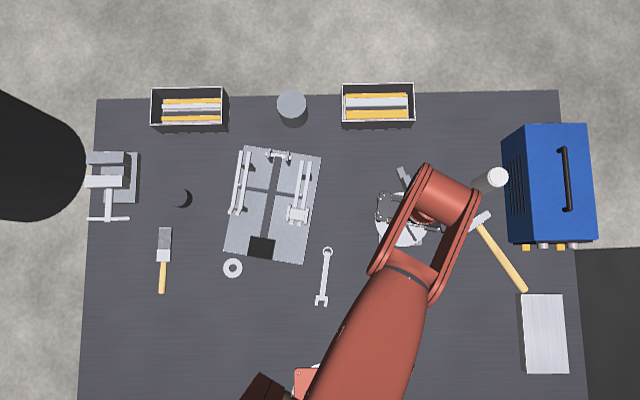

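The wrist view shows the heavier spool level in the jaws at (318,250), over the plate. The lighter one is in the right cradle at top-view (298,214), the pad is up and the bystanders have not moved. Handing in.

```bash
python3 - <<'E'
from h import *
print(hand_in()); st()
E
```

```text
the job is handed in; nothing more can be done
None
the job is handed in; nothing more can be done
```

The job is done and handed in at about 32 s of the 72 s allowed; the hand-in gave no verdict.

- **Treadle:** I pressed it to its stop, where the force rose to about 25 N. Both spools rolled into their cradles and the treadle came back up.
- **Weighing:** I lifted each spool about 8 cm and set it back. The left pulled about 5.2 N (roughly 0.52 kg) and the right about 3.3 N (roughly 0.33 kg), so the left one is the heavier.
- **Final hold:** the heavier spool is gripped at 30 N and level. The detector puts it about 3 mm from the faceplate's middle in plan and about 96 mm above it.
- **Rest of the bench:** the lighter spool lies in the right cradle, with detections within about 3 mm of its seat. The treadle pad reads at its rest height (0.064 to 0.070 m, given 0.069). The bystanders look unmoved in the last pictures, but I did not measure their positions again.

No final check failed or disagreed. Some network calls during the run missed or mislabelled things, and I left out readings that did not fit the known geometry.

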